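# Blank off the vacuum test stand and set its bleed valve

## Task

Set up the vacuum leak-test stand: lower the blanking plate over the two locating pins until it sits flush on the sealing block, without dropping it, and let go of it. Only then use the revolving crank handle to turn the bleed valve's handwheel clockwise (seen from above) all the way shut to its stop, and from there back it off exactly two full turns. Finish while still gripping the crank handle in that position, so that I can tighten the lock nut; leave the loose tools and parts round about where they lie.

Things in the scene. Friction and masses are not known exactly. Their poses are not given: they have to be found in the camera images.
- test_stand: vacuum leak-test stand, fixed to the bench: dark steel sub-base 140 x 340 x 8 mm (x, y, z), aluminium sealing block (100 x 160 mm, top 38 mm above the bench) centred at y = -75 mm, brass bleed valve with handwheel at y = +115 mm, round gauge 100 mm high behind the block. Origin: centre of its underside, on the bench; z up, y from block to valve, x away from the robot
- seat (a point): centre of the top face of the sealing block, where the centre of the blanking plate's underside belongs; axes as test_stand (the pins lie 55 mm either side along y)
- pin_left (a point): tip of the steel locating pin nearer the valve: 12 mm diameter, bullet nose, 24 mm tall above the block's top (straight for the lower 15 mm)
- pin_right (a point): tip of the other locating pin, just the same, 110 mm from the first
- blank_plate: loose aluminium blanking plate, 90 x 150 x 12 mm (x, y, z), about 0.5 kg, flat on the bench, alike both ways round; two 14 mm through holes at y = -55 and +55 mm; dark steel bow handle in the middle: a square bar 14 mm wide (x) and high, 84 mm long (y), its middle 44 mm above the underside, 25 mm clear of the plate. Origin: centre of the underside, z up
- valve_axis (a point): fixed point on the handwheel's vertical axis, 100 mm above the bench: the middle of the wheel's plane when shut; axes as test_stand. The wheel, 99 mm across with an 11 mm thick dark steel rim, rises 2 mm a turn as it is opened; no part of it but the crank handle reaches more than 10 mm above its middle plane
- handwheel (a joint): angle of the handwheel, rad: 0 = shut, hard against its stop; grows as it is opened, counterclockwise from above, to 8 pi (four turns). At 0 (and every full turn) the crank handle lies from the axis in test_stand's +x direction. Friction 0.1 N m, about 2.5 N at the handle; stays where it is left
- crank_handle: black plastic crank handle upright on the wheel's rim, 42 mm from the axis; a sleeve 20 to 21 mm thick and 49 mm tall that revolves freely on its pin, so that a gripper can carry it round without turning itself. Origin: centre of its lower end, 8 mm above the wheel's middle plane; z up along the handle
- spanner: bystander: open-ended combination spanner, 35 x 215 x 7 mm, lying before the stand
- bearing: bystander: small ball bearing, 32 mm across, 10 mm high, before the stand
- bolt: bystander: hexagon bolt, 19 x 57 x 17 mm, before the stand
- screwdriver: bystander: screwdriver, 28 x 165 x 29 mm, behind the stand
- tape_measure: bystander: tape measure, 34 x 79 x 60 mm, left of the stand
- tape_roll: bystander: roll of electrical tape, 55 mm across, 19 mm high, left of the stand
- bench_vice: furniture: bench vice fixed at the bench's right front, between the robot's rest pose and the work, 379 x 240 x 202 mm (x, y, z); origin under its middle, on the bench. Pass over it or in front of it

How it is judged (in metres and radians):
On the way, in this order (a step that is already met when the one before it is completed fails the run):
1. the blanking plate sits flush on the sealing block over both pins, let go (z of blank_plate in the frame of seat below 0.002 m and horizontal distance between blank_plate and seat below 0.004 m and angle between the y axis of blank_plate and the y axis of test_stand, either way round below 0.05 rad and angle between blank_plate's own z axis and vertical below 0.02 rad and contact force between the fingers and blank_plate below 0.2 N), for 0.2 s.
2. the handwheel is turned fully shut, to its stop (value of joint handwheel below 0.1 rad), for 0.1 s.
At the end, for the whole second after the job is handed in: handwheel two turns (12.57 rad) open from its stop within 0.2 rad, still; crank handle gripped between the fingers (over 4 N, tool point within 20 mm of its axis); plate flush on the block over both pins (2 mm in height, 4 mm in place, 0.05 rad in direction, level within 0.02 rad) (value of joint handwheel between 12.366 and 12.766 rad and velocity of joint handwheel between -0.1 and 0.1 rad/s and contact force between the fingers and crank_handle above 4 N and horizontal distance between the grasp point and crank_handle below 0.02 m and z of blank_plate in the frame of seat below 0.002 m and horizontal distance between blank_plate and seat below 0.004 m and angle between the y axis of blank_plate and the y axis of test_stand, either way round below 0.05 rad and angle between blank_plate's own z axis and vertical below 0.02 rad); the arm keeps its last pose, push and grip.
It fails at once if the plate is dropped (linear speed of blank_plate above 0.35 m/s and contact force between the fingers and blank_plate below 0.1 N).
It fails at once if a bystander is pushed more than 25 mm from its place (distance of any of spanner, bearing, bolt, screwdriver, tape_measure, tape_roll from where it was at the start of the episode above 0.025 m).
It also fails if it takes over 72 s, if anything falls off the work surface, if the arm or the gripper's body presses on something with over 40 N, if the wrist force passes 120 N, or if a joint passes its speed limit or range.

## Robot

A 6-joint arm with a two-finger parallel gripper is mounted at the origin on a cart in front of the work surface, level with it; the furniture and walls round the work are solid. World frame = base frame: x ahead of the robot, y to its left, z up, the work surface at z = 0. Lengths are in m, angles in degrees, forces in N, time in s.
With the tool pointing down it reaches from about 0.4 to 0.825 m from the base axis. Payload 7 kg.
Tool frame: the origin (TCP) lies between the finger pads, 19 mm behind the fingertips; this is the grasp point; z points along the fingers, y is the direction in which the jaws open and shut (so a half turn about z gives the same grasp; the last joint's range is limited). The gripper opens to 88 mm and grips with 3 to 60 N. Pads are 19 mm wide; open, the fingers measure 130 mm over their backs; the gripper's body (78 mm by 193 mm) begins 47 mm behind the grasp point.
Start: joints at [-56.889, 20.546, 0.682, 0, -70.136, -16.507], TCP at [0.193, -0.647, 0.245] pointing down, gripper open.
Joint ranges: [-176.03, 176.03], [-82.01, 121.73], [-58.28, 71.71], [-173.87, 95.51], [-174.79, -0.11], [-173.66, 173.66]. Speed limits (degrees/s): [136.94, 136.94, 172.46, 180, 180, 180].

## Interface

Orientations are given as [roll, pitch, yaw] about the fixed x, y, z axes, in that order (R = Rz(yaw) Ry(pitch) Rx(roll)).
In Python, from plant import r, imaging, close_job gives the robot as it stands.
- The arm moves only by the tool step_arm, never from a script. Its argument "commands" is a list of rows, each a list of 2 entries, a list of its own where there are three numbers: the shift along the tool's x, y, z in mm, then the turn about the tool's z in degrees. In form: [[[x, y, z], twist], ...]. A call has 1 to 20 rows; each row shifts and turns the commanded pose from where the row before left it, along the tool's axes as they then stand; what a row does not reach is not made up. A row lasts 1/8 s, in which the tool goes at most 62.5 mm and 10.7 degrees, less where a joint would pass 70% of its speed; a pose out of reach is approached as far as the arm can. A call with a gripper value outside its range is refused whole. "gripper" is the closure, from 0 (fully open) to 1 (shut), set as the call begins (left out, the last holds). The fingers move at their own pace and stop on an object; "grip_force" is the grip in N (left out, the last holds). Time passes only in rows, so rows that do not move let the fingers close. It gives the time, the measured TCP pose, the force and the opening at its end, in the units of the state.
- r.get_state(): the state, without advancing time (a new reading comes with each control period).
- imaging.capture(name): name is "scene" or "top"; returns a dict with "img" (384x512x3 uint8, red, green, blue), "z_map" (384x512 float32, m along the optical axis (not along the pixel's ray), 0 where there is no reading), "vfov" (degrees; the focal length in pixels is half the picture's height over the tangent of half this angle, whatever the lens; pixels are square), "cx", "cy" (the principal point, pixels), "extrinsics" (4x4, takes a point from camera to world coordinates). Camera axes: x right, y down, z forward; pixel columns grow to the right and rows downward; lengths in m; the calibration is good to about 2 mm. A picture is of the moment at which its call begins.
- close_job(): hands the job in, once; it reports no verdict.
The state is a dict: "time_s": time; "joints": joint angles; "qd": joint speeds; "joint_torque": joint torques, N m; "tcp_pos": TCP position; "eef_rot": TCP orientation; "contact_force": force on the tool from outside, world axes, zero at the start; "moment": the same for the moment, N m; "gripper_width": finger opening in m.
Only numpy, scipy, OpenCV 4.12 (cv2) and the standard library are available. Lean on these libraries where they do the work, as an engineer would, in place of code of your own. Each camera call takes 0.05 s, during which the arm holds its last target.

## Working session

There is one attempt and no reset: what is moved stays moved. The work goes in short steps, Python scripts to look and compute and a tool call to move; the robot and the scene stay as the last step left them, time stands still between calls to the robot, and variables do not carry over. Pictures are saved under pics/ and viewed, and the job is handed in when it is done.

Besides the shell and the picture viewer there is one more tool, called after "Call:" as a command line: name --argument value ..., lists and objects as JSON in quotes. step_arm: Moves the arm, as the interface text tells. Its arguments: {"type":"object","properties":{"commands":{"type":"array","items":{"type":"array"}},"gripper":{"type":"number"},"grip_force":{"type":"number"}},"required":["commands"]}

```bash
ls; mkdir -p pics
python3 - <<'E'
from plant import r, imaging
import cv2, numpy as np, pickle
print(r.get_state())
for n in ("scene","top"):
    c=imaging.capture(n); pickle.dump(c,open(f"pics/{n}0.pkl","wb"))
    print(n,c["vfov"],c["cx"],c["cy"],np.round(c["extrinsics"],4).tolist(), {k:v for k,v in c.items() if k not in("img","z_map","vfov","cx","cy","extrinsics")})
    cv2.imwrite(f"pics/{n}0.png",cv2.cvtColor(c["img"],cv2.COLOR_RGB2BGR))
E
```

```text
pics
{'time_s': 0.0, 'joints': array([-5.68886873e+01,  2.05907895e+01,  6.33010398e-01, -2.14026010e-02,
       -7.01351108e+01, -1.65062575e+01]), 'qd': array([ 0.04851547,  0.04944274, -0.03707146,  0.00779957, -0.15578429,
       -0.00396443]), 'joint_torque': array([ 3.62684923e-04, -5.82724857e+01,  2.93056870e+01,  6.99741483e+00,
        6.79255289e-03, -1.20662326e-04]), 'tcp_pos': array([ 0.19273877, -0.64641218,  0.24442011]), 'eef_rot': array([ 1.79905221e+02, -7.10402866e-03, -1.63402228e+02]), 'contact_force': array([-1.08867981,  0.15797335, -0.36531705]), 'moment': array([-0.0300279 , -0.02384405,  0.00592266]), 'gripper_width': 0.08767370410292245}
scene 52.65018521796115 252.20088639580308 193.96321094662184 [[-0.5983, -0.5949, 0.5368, -0.2001], [-0.8013, 0.4485, -0.3959, 0.4484], [-0.0053, -0.667, -0.745, 1.1233], [0.0, 0.0, 0.0, 1.0]] {}
top 51.544581254780006 257.77304301151565 194.1680209305147 [[0.005, -0.982, 0.1889, 0.2666], [-1.0, -0.005, 0.0007, -0.1248], [0.0002, -0.1889, -0.982, 1.4729], [0.0, 0.0, 0.0, 1.0]] {}
```

View pics/scene0.png

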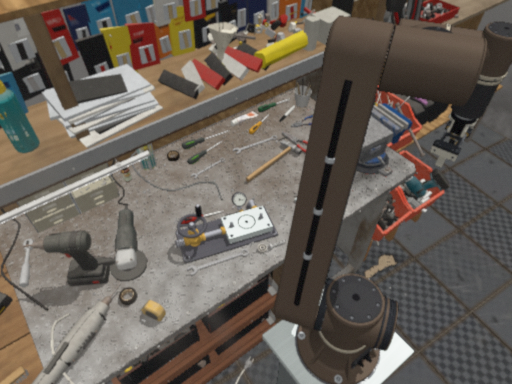

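View pics/top0.png

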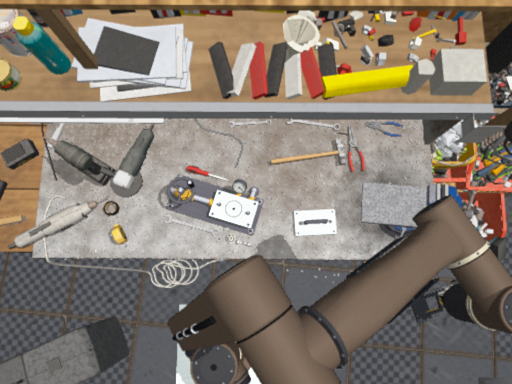

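The top view shows the stand near (210,203) with the block around (235,208) and the wheel near (175,197). The plate is at (315,222) and the vice at (395,205). I'll zoom in next.

```bash
cat > h.py <<'E'
import numpy as np, cv2, pickle
def load(n): return pickle.load(open(f"pics/{n}.pkl","rb"))
def snap(n,name):
    from plant import imaging
    c=imaging.capture(n); pickle.dump(c,open(f"pics/{name}.pkl","wb")); return c
def f(c): return c["img"].shape[0]/2/np.tan(np.radians(c["vfov"]/2))
def ray(c,u,v):
    E=c["extrinsics"]; d=np.array([(u-c["cx"])/f(c),(v-c["cy"])/f(c),1.]); return E[:3,3],E[:3,:3]@d
def onz(c,u,v,z):
    o,d=ray(c,u,v); return o+d*(z-o[2])/d[2]
def dep(c,u,v):
    o,d=ray(c,u,v); return o+d*c["z_map"][int(round(v)),int(round(u))]
def cloud(c):
    h,w=c["z_map"].shape; U,V=np.meshgrid(np.arange(w),np.arange(h)); z=c["z_map"]
    P=np.stack([(U-c["cx"])/f(c)*z,(V-c["cy"])/f(c)*z,z],-1)
    return P@c["extrinsics"][:3,:3].T+c["extrinsics"][:3,3]
def proj(c,p):
    E=c["extrinsics"]; q=E[:3,:3].T@(np.array(p)-E[:3,3]); return q[:2]/q[2]*f(c)+[c["cx"],c["cy"]]
def crop(c,x0,y0,x1,y1,s,out):
    im=cv2.cvtColor(c["img"],cv2.COLOR_RGB2BGR)[y0:y1,x0:x1]
    cv2.imwrite(f"pics/{out}.png",cv2.resize(im,None,fx=s,fy=s,interpolation=cv2.INTER_CUBIC))
E
python3 - <<'E'
from h import *
crop(load("top0"),150,160,350,260,4,"t0z"); crop(load("scene0"),160,170,290,290,5,"s0z")
c=load("top0");P=cloud(c)
for u,v in [(300,245),(315,214),(300,214),(233,222),(225,196),(170,200),(184,184)]: print(u,v,np.round(P[v,u],4), np.round(onz(c,u,v,0),3))
E
```

```text
300 245 [ 0.3602 -0.2803 -0.0015] [ 0.36 -0.28  0.  ]
315 214 [ 0.473  -0.3354  0.0175] [ 0.476 -0.338  0.   ]
300 214 [ 0.4747 -0.2815  0.0037] [ 0.475 -0.282  0.   ]
233 222 [ 0.44   -0.0341  0.0326] [ 0.444 -0.032  0.   ]
225 196 [ 0.5363 -0.0029  0.0318] [ 0.542 -0.     0.   ]
170 200 [0.5243 0.2042 0.0092] [0.526 0.206 0.   ]
184 184 [0.5861 0.1546 0.0076] [0.588 0.156 0.   ]
```

View pics/t0z.png

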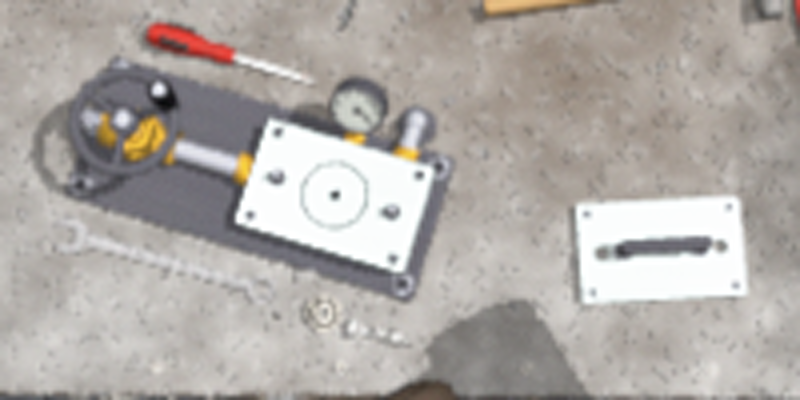

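View pics/s0z.png

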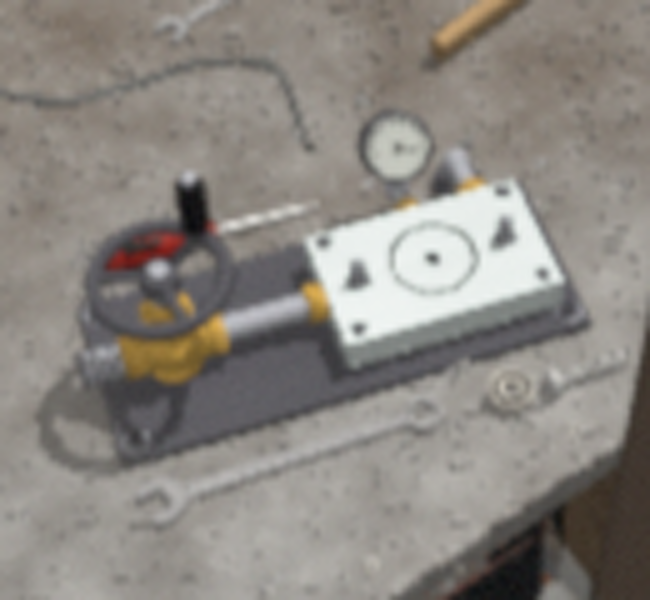

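```bash
cat > meas.py <<'E'
from h import *
def quad(c,box,z,thr=205,show=None):
    x0,y0,x1,y1=box
    im=c["img"].astype(int); m=np.zeros(im.shape[:2],np.uint8)
    S=4
    sub=cv2.resize(c["img"][y0:y1,x0:x1],None,fx=S,fy=S,interpolation=cv2.INTER_CUBIC).astype(int)
    mm=((sub.min(2)>thr)).astype(np.uint8)
    mm=cv2.morphologyEx(mm,cv2.MORPH_OPEN,np.ones((9,9)))
    cs,_=cv2.findContours(mm,cv2.RETR_EXTERNAL,cv2.CHAIN_APPROX_NONE)
    k=max(cs,key=cv2.contourArea)[:,0].astype(float)
    uv=(k+0.5)/S-0.5+[x0,y0]
    W=np.array([onz(c,u,v,z)[:2] for u,v in uv])*1000
    h=cv2.convexHull(W.astype(np.float32))
    return cv2.minAreaRect(h),W
if __name__=="__main__":
    t=load("top0"); s=load("scene0")
    for thr in (180,200,215): 
        print(thr,"plate top",quad(t,(285,200,345,245),0.012,thr)[0])
        print(thr,"block top",quad(t,(200,180,270,235),0.038,thr)[0])
        print(thr,"block scene",quad(s,(218,200,280,250),0.038,thr)[0])
E
python3 meas.py
```

```text
180 plate top ((426.4768371582031, -349.5228576660156), (135.34793090820312, 181.42709350585938), 3.0201821327209473)
180 block top ((489.67413330078125, -35.05731964111328), (161.6377716064453, 102.69014739990234), 73.2591552734375)
180 block scene ((490.71234130859375, -33.48814392089844), (161.07736206054688, 101.40316009521484), 73.53093719482422)
200 plate top ((444.3055725097656, -335.6507568359375), (95.37913513183594, 153.78379821777344), 3.2202510833740234)
200 block top ((489.5528869628906, -34.98387908935547), (160.35877990722656, 101.21836853027344), 73.21729278564453)
200 block scene ((490.68798828125, -33.391136169433594), (158.54196166992188, 99.0324935913086), 73.40367889404297)
215 plate top ((444.622802734375, -335.3699951171875), (92.72845458984375, 152.209716796875), 3.251966714859009)
215 block top ((489.4454345703125, -34.68353271484375), (159.49339294433594, 100.2621841430664), 73.5544662475586)
215 block scene ((490.6894226074219, -33.39533996582031), (156.23818969726562, 96.84014892578125), 72.86449432373047)
```

Run:
```python
from h import *
c=load("top0");P=cloud(c)
def reg(n,u0,v0,u1,v1,zmin):
    Q=P[v0:v1,u0:u1].reshape(-1,3); Q=Q[(Q[:,2]>zmin)]
    print(n,len(Q),np.round(np.percentile(Q,[2,50,98],axis=0),3).tolist())
reg("vice",355,175,410,215,0.05)
reg("gauge",230,176,262,200,0.06)
reg("wheel",165,175,196,205,0.085)
s=load("scene0");P=cloud(s)
reg("wheel s",176,200,212,242,0.085)
reg("block s",225,210,270,240,0.02)
reg("bench s",150,215,170,235,-0.1)
reg("gauge s",230,190,250,205,0.05)
# plate handle: dark mask on plate in top
im=c["img"][205:240,290:342].astype(int)
m=((im.max(2)<140)).astype(np.uint8)
n,l,st,ce=cv2.connectedComponentsWithStats(m)
for i in range(1,n):
    if st[i,4]>3: u,v=ce[i]+[290,205]; print(st[i],u,v,onz(c,u,v,0.051)*1000)
```

```text
vice 1503 [[0.452, -0.624, 0.17], [0.502, -0.544, 0.176], [0.553, -0.469, 0.182]]
gauge 167 [[0.267, -0.125, 0.062], [0.563, -0.057, 0.082], [0.585, -0.032, 1.473]]
wheel 355 [[0.498, 0.1, 0.097], [0.546, 0.148, 0.106], [0.587, 0.193, 0.16]]
wheel s 423 [[0.499, 0.102, 0.098], [0.55, 0.145, 0.107], [0.589, 0.194, 0.162]]
block s 1068 [[0.429, -0.105, 0.023], [0.482, -0.028, 0.038], [0.546, 0.048, 0.054]]
bench s 400 [[0.641, 0.169, -0.005], [0.693, 0.21, -0.0], [0.742, 0.25, 0.005]]
gauge s 167 [[0.548, -0.079, 0.062], [0.565, -0.057, 0.079], [0.586, -0.033, 0.098]]
[14 15 24  4 72] 314.9583333333333 221.16666666666666 [ 442.30643631 -329.80344697   51.        ]
```

Call:
step_arm --commands '[[[0, 0, -10], -9.6], [[0, 0, -10], -9.6], [[0, 0, -10], -9.6], [[0, 0, -10], -9.6], [[0, 0, -10], -9.6], [[0, 0, -10], -9.6], [[0, 0, -10], -9.5], [[0, 0, -10], -9.5]]'

```text
time_s: 1.1
tcp_pos: [0.1928, -0.6466, 0.3251]
eef_rot: [180.0, 0.1, -86.5]
contact_force: [-0.4, 0.6, 0.2]
gripper_width: 0.0875
```

Call:
step_arm --commands '[[[-15, -13.5, 0], 0], [[-30, -27.1, 0], 0], [[-30, -27.1, 0], 0], [[-30, -27.1, 0], 0], [[-30, -27.1, 0], 0], [[-30, -27.1, 0], 0], [[-30, -27.1, 0], 0], [[-30, -27.1, 0], 0], [[-30, -27.1, 40], 0], [[-30, -27.1, 50], 0], [[-11.5, -11, 50], 0], [[0, 0, 35], 0], [[0, 0, 15], 0], [[0, 0, 0], 0], [[0, 0, 0], 0]]'

```text
time_s: 2.98
tcp_pos: [0.4443, -0.3372, 0.1383]
eef_rot: [-179.9, -0.1, -86.8]
contact_force: [-0.1, -0.3, 0.5]
gripper_width: 0.0876
```

Run:
```python
from h import *
from plant import r
c=snap("top","top1"); s=snap("scene","scene1")
crop(c,280,190,360,250,9,"t1z")
print(r.get_state())
```

```text
{'time_s': 3.075, 'joints': array([-1.70737443e+01,  1.49468272e+01, -2.26065901e+01,  1.39770256e-02,
       -5.22975064e+01,  2.02328084e+01]), 'qd': array([ 0.003241  ,  0.01186854, -0.3009871 , -0.1552025 ,  0.04531712,
        0.1395552 ]), 'joint_torque': array([ 7.62635912e-02, -4.56034291e+01,  2.46676987e+01,  5.86766839e+00,
        5.69376431e-02, -1.19530453e-02]), 'tcp_pos': array([ 0.44425233, -0.33716237,  0.13827797]), 'eef_rot': array([-1.79863955e+02, -6.19525976e-02, -8.68324761e+01]), 'contact_force': array([-0.81657025, -0.56565501, -0.29463217]), 'moment': array([-0.00143636,  0.18288059,  0.02552751]), 'gripper_width': 0.08743968496166139}
```

View pics/t1z.png

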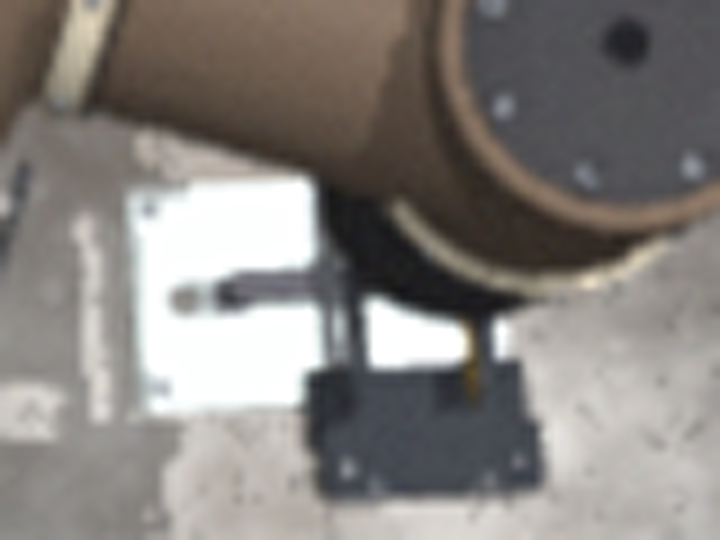

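The gripper is centred over the plate, with its jaw axis across the handle bar at about (270,290) in the crop. I'll descend and grip.

Call:
step_arm --commands '[[[-1.7, 0, 20], 0], [[0, 0, 30], 0], [[0, 0, 24], 0], [[0, 0, 14], 0], [[0, 0, 6], 0], [[0, 0, 0], 0], [[0, 0, 0], 0]]'

```text
time_s: 3.95
tcp_pos: [0.4441, -0.3352, 0.0436]
eef_rot: [-179.9, -0.0, -86.8]
contact_force: [-0.2, -0.6, 0.2]
gripper_width: 0.0875
```

Call:
step_arm --commands '[[[0, 0, 0], 0], [[0, 0, 0], 0], [[0, 0, 0], 0], [[0, 0, 0], 0], [[0, 0, 0], 0], [[0, 0, 0], 0], [[0, 0, 0], 0], [[0, 0, 0], 0]]' --gripper 1 --grip_force 45

```text
time_s: 4.95
tcp_pos: [0.444, -0.335, 0.0428]
eef_rot: [-180.0, -0.0, -86.8]
contact_force: [-0.2, -0.3, 1.1]
gripper_width: 0.0137
```

Call:
step_arm --commands '[[[0, 0, -4], 0], [[0, 0, -12], 0], [[0, 0, -20], 0], [[0, 0, -25], 4], [[0, 0, -25], 6], [[0, 0, -25], 5.9], [[0, 0, -15], 4], [[-10, 1.4, 0], 0], [[-20, 2.8, 0], 0], [[-30, 4.2, 0], 0], [[-30, 4.2, 0], 0], [[-30, 4.2, 0], 0], [[-30, 4.2, 0], 0], [[-30, 4.2, 0], 0], [[-30, 4.2, 0], 0], [[-30, 4.2, 0], 0], [[-30, 4.2, 0], 0], [[-21.5, 3, 0], 0], [[-10, 1.4, 0], 0]]'

```text
time_s: 7.32
tcp_pos: [0.4889, -0.0328, 0.1681]
eef_rot: [179.9, -0.0, -106.5]
contact_force: [0.2, -0.9, -5.0]
gripper_width: 0.0136
```

Call:
step_arm --commands '[[[0, 0, 0], 0], [[0, 0, 0], 0], [[0, 0, 0], 0], [[0, 0, 0], 0]]'

```text
time_s: 7.82
tcp_pos: [0.4896, -0.0346, 0.1687]
eef_rot: [180.0, -0.0, -106.7]
contact_force: [-0.7, -0.1, -4.3]
gripper_width: 0.0133
```

Run:
```python
from h import *
from plant import r
s=snap("scene","scene2"); c=snap("top","top2")
crop(s,180,140,320,250,5,"s2z");crop(c,180,140,300,240,6,"t2z")
st=r.get_state();print(st["tcp_pos"],st["eef_rot"],st["contact_force"],st["moment"])
```

```text
[ 0.48960754 -0.0343916   0.1687713 ] [-1.79999729e+02  1.00397040e-03 -1.06726255e+02] [-0.03726446 -0.69939703 -4.60310365] [0.05464602 0.08927634 0.05473661]
```

View pics/s2z.png

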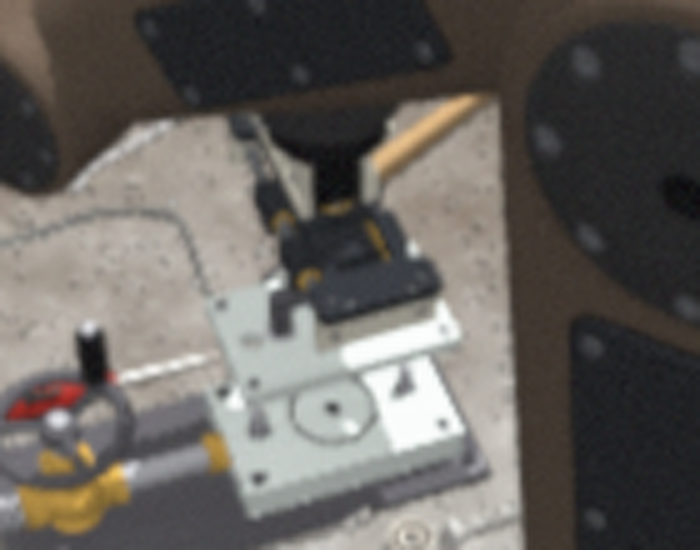

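View pics/t2z.png

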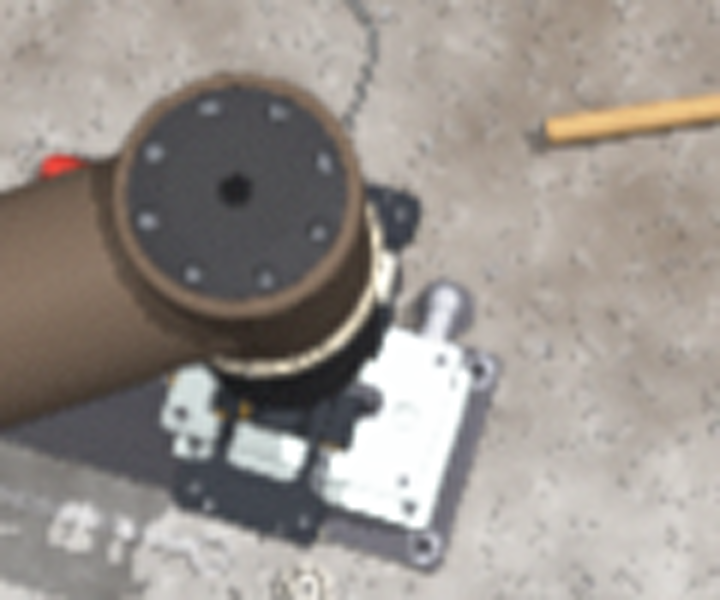

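Run:
```python
from h import *
s=load("scene2"); c=load("top2")
crop(s,215,185,285,245,11,"s2y");crop(c,225,185,270,240,11,"t2y")
```

```text
(no output)
```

View pics/s2y.png

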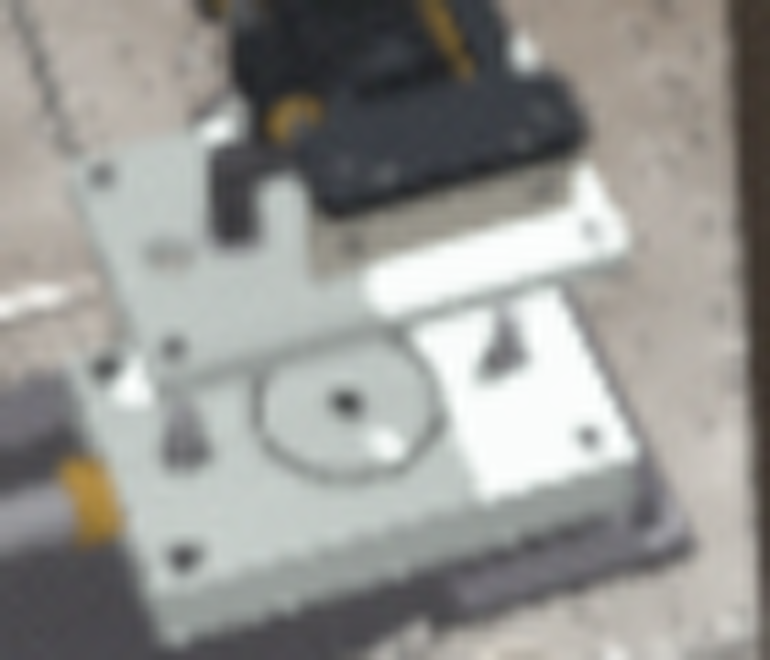

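View pics/t2y.png

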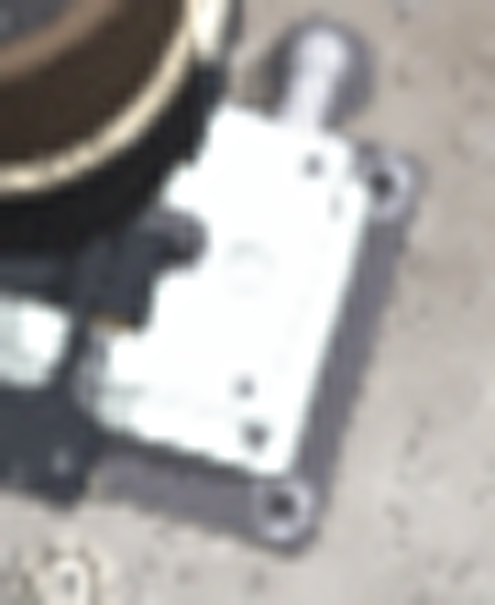

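Run:
```python
from h import *
s=load("scene2"); c=load("top2")
yaw=np.radians(-16.7); R=np.array([[np.cos(yaw),-np.sin(yaw)],[np.sin(yaw),np.cos(yaw)]])
tcp=np.array([489.6,-34.4])
def p(cc,x0,y0,x,y,z,n,ref):
    w=onz(cc,(x+.5)/11-.5+x0,(y+.5)/11-.5+y0,z)[:2]*1000
    print(n,np.round(w,1),"stand-axes rel",np.round(R.T@(w-ref),1))
zt=.138
for q in [(168,250),(102,175),(173,347),(590,229)]: p(s,215,185,*q,zt,"S plate",tcp)
for q in [(250,265),(314,165),(245,386)]: p(c,225,185,*q,zt,"T plate",tcp)
for q in [(108,367),(184,556),(588,436),(350,403)]: p(s,215,185,*q,.038,"S block",tcp)
t=load("top0")
for q in [(278,131),(419,175),(250,215),(392,258),(335,195)]:
    w=onz(t,(q[0]+.5)/4-.5+150,(q[1]+.5)/4-.5+160,.038)[:2]*1000
    print("T0 block",np.round(w,1),np.round(R.T@(w-tcp),1))
```

```text
S plate [507.1  19.2] stand-axes rel [ 1.4 56.4]
S plate [543.8  18.4] stand-axes rel [36.8 66.1]
S plate [475.5  39.2] stand-axes rel [-34.6  66.4]
S plate [437.2 -87.3] stand-axes rel [-35.  -65.7]
T plate [473.2 -88.4] stand-axes rel [ -0.2 -56.5]
T plate [ 504.6 -108. ] stand-axes rel [ 35.5 -66.1]
T plate [435.6 -87.3] stand-axes rel [-36.5 -66.2]
S block [549.9  19.1] stand-axes rel [42.4 68.6]
S block [473.5  42.2] stand-axes rel [-37.5  68.7]
S block [434.6 -87.6] stand-axes rel [-37.4 -66.7]
S block [491.  -34.8] stand-axes rel [1.4 0. ]
T0 block [548.6  18.4] [41.3 67.5]
T0 block [ 508.2 -111.5] [ 40.  -68.5]
T0 block [470.5  42.1] [-40.2  67.8]
T0 block [431.9 -87.6] [-40.  -67.5]
T0 block [489.3 -35. ] [-0.1 -0.6]
```

Call:
step_arm --commands '[[[-0.2, -1, 10], 0], [[0, 0, 20], 0], [[0, 0, 18], 0], [[0, 0, 8], 0], [[0, 0, 0], 0], [[0, 0, 0], 0]]'

```text
time_s: 8.68
tcp_pos: [0.4912, -0.0341, 0.1133]
eef_rot: [-180.0, 0.0, -106.7]
contact_force: [0.3, 0.9, -5.5]
gripper_width: 0.0135
```

Call:
step_arm --commands '[[[0, 0, 4], 0], [[0, 0, 4], 0], [[0, 0, 4], 0], [[0, 0, 4], 0], [[0, 0, 0], 0], [[0, 0, 0], 0]]'

```text
time_s: 9.43
tcp_pos: [0.4908, -0.0341, 0.0968]
eef_rot: [-180.0, -0.0, -106.7]
contact_force: [0.4, 0.2, -5.3]
gripper_width: 0.0138
```

Run:
```python
from h import *
from plant import r
s=snap("scene","scene3")
crop(s,215,185,285,245,11,"s3y")
st=r.get_state();print(st["tcp_pos"],st["eef_rot"],st["contact_force"],st["moment"])
```

```text
[ 0.49080452 -0.03414439  0.09685208] [-1.79990218e+02  4.16937763e-03 -1.06695119e+02] [ 0.7425666  -0.35406364 -5.30786285] [0.05395694 0.08992018 0.00460734]
```

View pics/s3y.png

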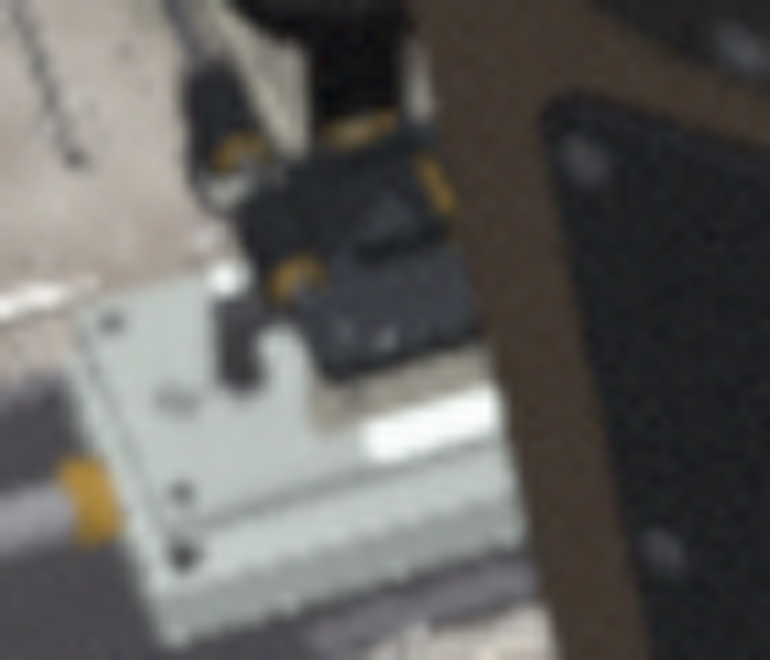

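The left hole, at (175,400) in the crop, has dropped over its pin and there is no contact force. I'll lower the rest of the way slowly.

Call:
step_arm --commands '[[[0, 0, 4], 0], [[0, 0, 4], 0], [[0, 0, 3], 0], [[0, 0, 2], 0], [[0, 0, 0], 0], [[0, 0, 0], 0]]'

```text
time_s: 10.22
tcp_pos: [0.4908, -0.0341, 0.0838]
eef_rot: [-180.0, 0.0, -106.7]
contact_force: [-0.3, -0.1, -5.3]
gripper_width: 0.0136
```

Call:
step_arm --commands '[[[0, 0, 1], 0], [[0, 0, 1], 0], [[0, 0, 1], 0], [[0, 0, 0.5], 0], [[0, 0, 0], 0], [[0, 0, 0], 0]]'

```text
time_s: 10.98
tcp_pos: [0.4907, -0.0342, 0.0808]
eef_rot: [-180.0, 0.0, -106.7]
contact_force: [-4.1, 1.7, 6.7]
gripper_width: 0.0136
```

Call:
step_arm --commands '[[[0, 0, 0], 0], [[0, 0, 0], 0], [[0, 0, 0], 0], [[0, 0, 0], 0], [[0, 0, 0], 0]]' --gripper 0.68

```text
time_s: 11.6
tcp_pos: [0.4907, -0.0342, 0.0802]
eef_rot: [-180.0, 0.0, -106.7]
contact_force: [-0.8, 0.6, -0.8]
gripper_width: 0.0276
```

Run:
```python
from h import *
from plant import r
s=snap("scene","scene4");t=snap("top","top4")
crop(s,170,170,290,250,6,"s4y")
crop(t,150,160,290,240,5,"t4y")
st=r.get_state();print(st["time_s"],st["tcp_pos"],st["eef_rot"],st["contact_force"],st["moment"],st["joints"],st["gripper_width"])
```

```text
11.7 [ 0.49069035 -0.03416011  0.08023382] [ 1.79998966e+02 -9.97771403e-04 -1.06694698e+02] [ 0.28353604 -0.47235013  0.5384246 ] [ 0.03115071  0.12897307 -0.01368349] [ 1.89682623e+01  1.36590680e+01 -3.42282992e+01  3.09931445e-04
 -4.21140546e+01 -3.56631899e+01] 0.02769854472798408
```

View pics/s4y.png

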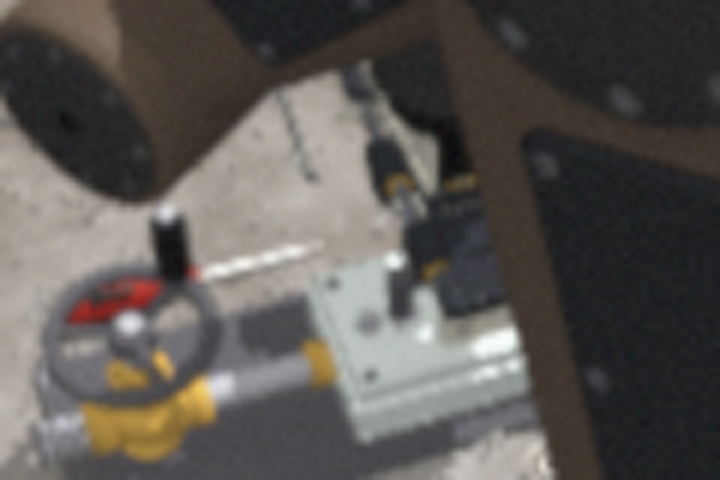

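View pics/t4y.png

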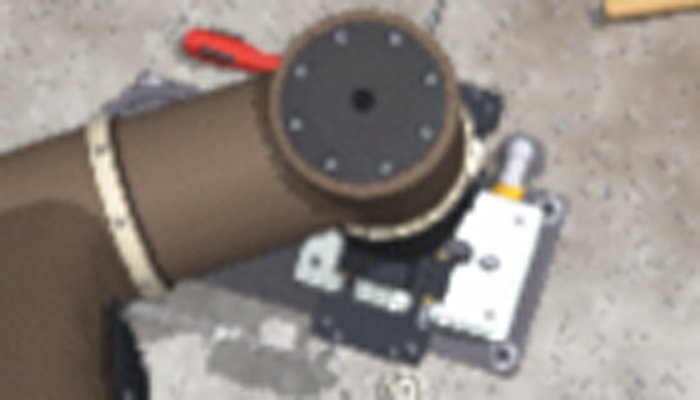

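Run:
```python
from h import *
crop(load("top0"),160,170,205,210,16,"t0h"); crop(load("scene0"),172,198,215,245,12,"s0h")
```

```text
(no output)
```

View pics/t0h.png

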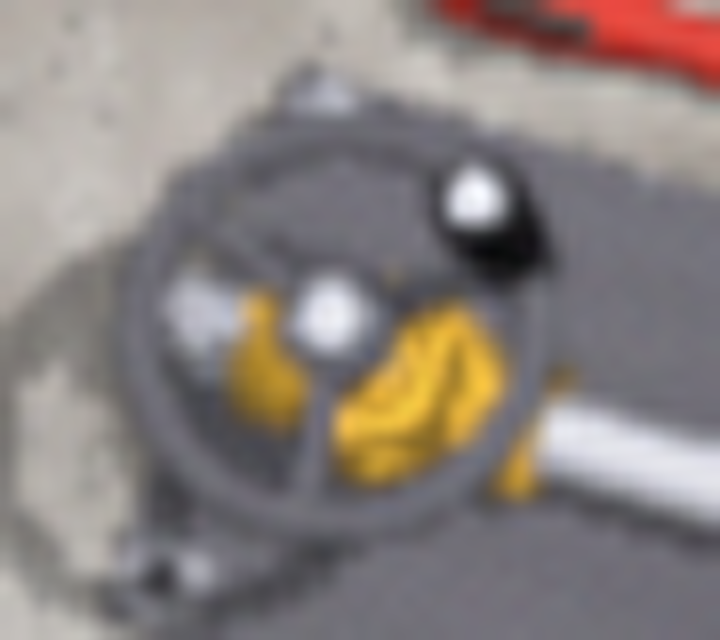

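View pics/s0h.png

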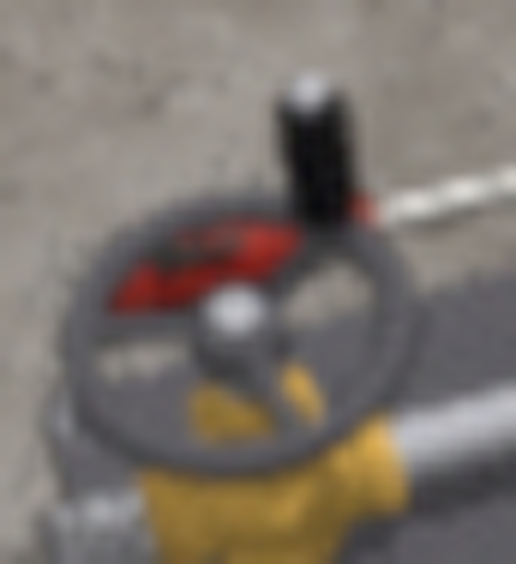

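Call:
step_arm --commands '[[[0, 0, -5], 0], [[0, 0, -15], 0], [[0, 0, -30], 0], [[0, 0, -35], 0], [[0, 0, -35], 0], [[0, 0, -30], 0]]'

```text
time_s: 12.45
tcp_pos: [0.4907, -0.0342, 0.2321]
eef_rot: [-179.9, 0.0, -106.7]
contact_force: [-0.3, 0.3, -0.6]
gripper_width: 0.0279
```

Run:
```python
from h import *
t=load("top0"); s=load("scene0")
def T(q): return ((q[0]+.5)/16-.5+160,(q[1]+.5)/16-.5+170)
def S(q): return ((q[0]+.5)/12-.5+172,(q[1]+.5)/12-.5+198)
def tri(a,b):
    o1,d1=ray(t,*T(a)); o2,d2=ray(s,*S(b)); d1/=np.linalg.norm(d1); d2/=np.linalg.norm(d2)
    k=np.linalg.lstsq(np.stack([d1,-d2],1),o2-o1,rcond=None)[0]
    p,q=o1+d1*k[0],o2+d2*k[1]; return (p+q)/2*1000, np.linalg.norm(p-q)*1000
ax=np.array([545.3,147.8]); 
yaw=np.radians(-16.7); R=np.array([[np.cos(yaw),-np.sin(yaw)],[np.sin(yaw),np.cos(yaw)]])
def show(n,p): 
    d=R.T@(p[:2]-ax); print(n,np.round(p,1),"stand",np.round(d,1),"r",np.hypot(*d),"ang",np.degrees(np.arctan2(d[1],d[0])))
p,e=tri((474,196),(310,92)); show("cap",p); print(e)
p,e=tri((335,330),(240,333)); show("wheel",p); print(e)
p,e=tri((330,317),(236,308)); show("hub",p); print(e)
for z in (.157,.160,.163): show(z,onz(t,*T((474,196)),z)*1000); show(z,onz(s,*S((310,92)),z)*1000)
# depth of rim
for n,c in(("t",t),("s",s)):
    P=cloud(c).reshape(-1,3)*1000; d=np.hypot(P[:,0]-ax[0],P[:,1]-ax[1]); m=(d>42)&(d<48)&(P[:,2]>80)&(P[:,2]<125)
    print(n,m.sum(),np.percentile(P[m,2],[10,50,90]),P[m].mean(0)); 
    m=(d<60)&(P[:,2]>150); print("cap z",np.percentile(P[m,2],[20,50,80]),np.median(P[m],0))
```

```text
cap [560.5 108.4 161.5] stand [ 25.9 -33.3] r 42.21467629080635 ang -52.17890062039824
0.669389186824315
wheel [543.4 148.3 103.6] stand [-2. -0.] r 1.957708156226695 ang -179.5060421079672
1.3079641539809934
hub [544.4 147.6 113.3] stand [-0.8 -0.4] r 0.9406016185865266 ang -154.11805609993172
1.3598548090165168
0.157 [561.3 109.  157. ] stand [ 26.5 -32.6] r 41.986073452017735 ang -50.915555219674545
0.157 [564.4 107.  157. ] stand [ 30.  -33.6] r 45.03270909104849 ang -48.20386799952571
0.16 [560.6 108.4 160. ] stand [ 26.  -33.3] r 42.23114952957528 ang -52.033853231477586
0.16 [562.  108.1 160. ] stand [ 27.4 -33.2] r 43.099786828723055 ang -50.46438997869331
0.163 [559.9 107.9 163. ] stand [ 25.5 -34. ] r 42.492124505318145 ang -53.138831446085376
0.163 [559.7 109.1 163. ] stand [ 24.9 -32.9] r 41.24017819759516 ang -52.93291745947738
t 112 [102.44100388 105.97758018 109.67616067] [538.43343813 149.91165098 106.19597874]
cap z [154.13903461 156.70607312 159.73568835] [557.48361119 108.69777953 156.70607312]
s 140 [101.29911201 105.98989345 109.54941463] [535.96350694 152.56238301 105.93418278]
cap z [153.48445698 156.87992347 161.25041479] [559.56229564 108.78210011 156.87992347]
```

Call:
step_arm --commands '[[[-14.7, -2.4, 0], 0], [[-28, -5, 0], 0], [[-35, -6, 0], 0], [[-35, -6, 0], 0], [[-28, -5, 0], 0], [[-16, -2, 0], 0], [[0, 0, 0], 0], [[0, 0, 0], 0]]' --gripper 0.15

```text
time_s: 13.45
tcp_pos: [0.5606, 0.1078, 0.2301]
eef_rot: [180.0, -0.0, -106.7]
contact_force: [-0.2, 0.0, 0.3]
gripper_width: 0.0744
```

Run:
```python
from h import *
from plant import r
s=snap("scene","scene5");t=snap("top","top5")
crop(s,150,140,290,250,5,"s5y")
crop(t,150,160,290,240,5,"t5y")
st=r.get_state();print(st["time_s"],st["tcp_pos"],st["eef_rot"],st["contact_force"],st["gripper_width"])
```

```text
13.55 [0.56064117 0.10762658 0.23040145] [ 1.79999855e+02  1.74423911e-03 -1.06734008e+02] [-0.54925352 -0.51126526 -0.07527028] 0.07444958925323956
```

View pics/s5y.png

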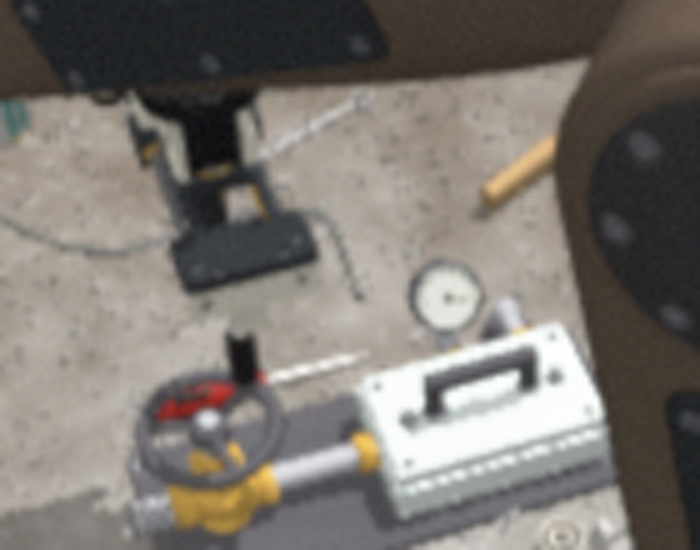

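View pics/t5y.png

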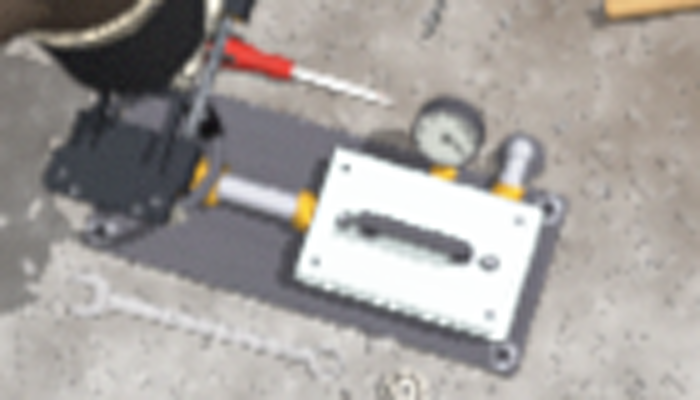

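The plate sits flush, with pin tips visible in both holes, at (355,215) and (488,262) in the top crop. Next I'll go down around the crank handle and grip it.

Call:
step_arm --commands '[[[0, 0, 15], 0], [[0, 0, 25], 0], [[0, 0, 25], 0], [[0, 0, 17], 0], [[0, 0, 9], 0], [[0, 0, 0], 0], [[0, 0, 0], 0]]'

```text
time_s: 14.42
tcp_pos: [0.5614, 0.1084, 0.1399]
eef_rot: [-180.0, 0.0, -106.7]
contact_force: [0.5, -0.2, -0.0]
gripper_width: 0.0747
```

Call:
step_arm --commands '[[[0, 0, 0], 0], [[0, 0, 0], 0], [[0, 0, 0], 0], [[0, 0, 0], 0], [[0, 0, 0], 0], [[0, 0, 0], 0]]' --gripper 1 --grip_force 25

```text
time_s: 15.18
tcp_pos: [0.561, 0.1083, 0.1392]
eef_rot: [180.0, -0.0, -106.7]
contact_force: [-0.6, -0.3, 0.0]
gripper_width: 0.0203
```

```bash
cat > arc.py <<'E'
import numpy as np, sys
def arc(th0,steps,yaw=-106.7,r=42.0,zs=None):
    # th0 world angle deg of handle about axis; steps signed deg (ccw +)
    th=th0; pos=np.zeros(2); out=[]; com=np.zeros(2)
    for s in steps:
        a,b=np.radians(th),np.radians(th+s)
        pos=pos+r*np.array([np.cos(b)-np.cos(a),np.sin(b)-np.sin(a)]); th+=s
        d=pos-com; y=np.radians(yaw)
        ex=np.array([np.cos(y),np.sin(y)]); ey=np.array([np.sin(y),-np.cos(y)])
        row=np.round([d@ex,d@ey],1); com=com+row[0]*ex+row[1]*ey
        out.append([[float(row[0]),float(row[1]),round(-s/180,2)],0])
    print(out, "end",th,com)
E
python3 -c "
from arc import *
arc(-68,[-6,-12]+[-18]*8+[-12,-6])"
```

```text
[[[2.6, 3.6, 0.03], 0], [[3.9, 7.8, 0.07], 0], [[2.7, 12.9, 0.1], 0], [[-1.5, 13.0, 0.1], 0], [[-5.4, 12.0, 0.1], 0], [[-8.8, 9.7, 0.1], 0], [[-11.4, 6.5, 0.1], 0], [[-12.9, 2.7, 0.1], 0], [[-13.1, -1.4, 0.1], 0], [[-11.9, -5.4, 0.1], 0], [[-6.8, -5.6, 0.07], 0], [[-3.0, -3.3, 0.03], 0]] end -248 [-31.43483088  77.91958295]
```

Call:
step_arm --commands '[[[2.6, 3.6, 0.03], 0], [[3.9, 7.8, 0.07], 0], [[2.7, 12.9, 0.1], 0], [[-1.5, 13.0, 0.1], 0]]'

```text
time_s: 15.68
tcp_pos: [0.5224, 0.1118, 0.1391]
eef_rot: [-180.0, 0.0, -106.7]
contact_force: [5.8, 2.9, -4.4]
gripper_width: 0.0197
```

Call:
step_arm --commands '[[[-5.4, 12.0, 0.1], 0], [[-8.8, 9.7, 0.1], 0], [[-11.4, 6.5, 0.1], 0], [[-12.9, 2.7, 0.1], 0], [[-13.1, -1.4, 0.1], 0], [[-11.9, -5.4, 0.1], 0], [[-6.8, -5.6, 0.07], 0], [[-3.0, -3.3, 0.03], 0], [[0, 0, 0], 0], [[0, 0, 0], 0]]'

```text
time_s: 16.92
tcp_pos: [0.5294, 0.1863, 0.1382]
eef_rot: [180.0, 0.0, -106.7]
contact_force: [-1.2, -2.0, -0.6]
gripper_width: 0.02
```

```bash
python3 -c "
from arc import *
arc(112,[-6,-12]+[-18]*5+[-12,-6,-2,0,0])
arc(-16,[-4,-4,-4,0,0])
arc(-16,[-6,-12]+[-18]*18)"
```

```text
[[[-2.6, -3.6, 0.03], 0], [[-3.9, -7.8, 0.07], 0], [[-2.7, -12.9, 0.1], 0], [[1.5, -13.0, 0.1], 0], [[5.4, -12.0, 0.1], 0], [[8.8, -9.7, 0.1], 0], [[11.4, -6.5, 0.1], 0], [[8.5, -2.3, 0.07], 0], [[4.4, -0.4, 0.03], 0], [[1.5, -0.1, 0.01], 0], [[-0.0, 0.0, 0.0], 0], [[-0.0, 0.0, 0.0], 0]] end -16 [ 56.13753161 -50.56439009]
[[[2.9, 0.1, 0.02], 0], [[2.9, 0.2, 0.02], 0], [[2.9, 0.5, 0.02], 0], [[0.0, 0.0, 0.0], 0], [[0.0, 0.0, 0.0], 0]] end -28 [-3.26629452 -8.10316729]
[[[4.4, 0.2, 0.03], 0], [[8.6, 1.7, 0.07], 0], [[11.8, 5.8, 0.1], 0], [[9.4, 9.2, 0.1], 0], [[6.1, 11.6, 0.1], 0], [[2.2, 13.0, 0.1], 0], [[-1.9, 13.0, 0.1], 0], [[-5.8, 11.8, 0.1], 0], [[-9.2, 9.4, 0.1], 0], [[-11.6, 6.1, 0.1], 0], [[-13.0, 2.2, 0.1], 0], [[-13.0, -1.9, 0.1], 0], [[-11.8, -5.8, 0.1], 0], [[-9.4, -9.2, 0.1], 0], [[-6.1, -11.6, 0.1], 0], [[-2.2, -13.0, 0.1], 0], [[1.9, -13.0, 0.1], 0], [[5.8, -11.8, 0.1], 0], [[9.2, -9.4, 0.1], 0], [[11.6, -6.1, 0.1], 0]] end -358 [ 1.62847727 13.08388558]
```

Call:
step_arm --commands '[[[-2.6, -3.6, 0.03], 0], [[-3.9, -7.8, 0.07], 0], [[-2.7, -12.9, 0.1], 0], [[1.5, -13.0, 0.1], 0], [[5.4, -12.0, 0.1], 0], [[8.8, -9.7, 0.1], 0], [[11.4, -6.5, 0.1], 0], [[8.5, -2.3, 0.07], 0], [[4.4, -0.4, 0.03], 0], [[1.5, -0.1, 0.01], 0], [[0, 0, 0], 0], [[0, 0, 0], 0]]'

```text
time_s: 18.42
tcp_pos: [0.5857, 0.1355, 0.1375]
eef_rot: [180.0, -0.0, -106.7]
contact_force: [-2.9, 1.2, -0.6]
gripper_width: 0.0198
```

Call:
step_arm --commands '[[[2.9, 0.1, 0.02], 0], [[2.9, 0.2, 0.02], 0], [[0, 0, 0], 0], [[0, 0, 0], 0]]'

```text
time_s: 18.92
tcp_pos: [0.5851, 0.1334, 0.1377]
eef_rot: [-179.9, 0.3, -106.6]
contact_force: [-2.4, 13.9, -3.6]
gripper_width: 0.0198
```

Run:
```python
from h import *
from arc import *
from plant import r
t=snap("top","top6");s=snap("scene","scene6")
crop(t,150,160,290,240,5,"t6y");crop(s,150,140,290,250,5,"s6y")
st=r.get_state();print(st["time_s"],st["tcp_pos"],st["eef_rot"],st["contact_force"],st["gripper_width"])
arc(-24,[6,12]+[18]*18)
arc(-42,[18]*20)
arc(-42,[12,8,5.3])
```

```text
19.025 [0.58506304 0.1334233  0.13768229] [-179.88233169    0.31048713 -106.64828954] [-1.29170887 14.13507921 -3.50950693] 0.019598109242654756
[[[-4.4, -0.3, -0.03], 0], [[-8.7, 0.7, -0.07], 0], [[-12.4, 4.4, -0.1], 0], [[-10.4, 8.1, -0.1], 0], [[-7.4, 10.8, -0.1], 0], [[-3.7, 12.6, -0.1], 0], [[0.4, 13.2, -0.1], 0], [[4.4, 12.3, -0.1], 0], [[8.1, 10.4, -0.1], 0], [[10.8, 7.4, -0.1], 0], [[12.6, 3.7, -0.1], 0], [[13.2, -0.4, -0.1], 0], [[12.3, -4.4, -0.1], 0], [[10.4, -8.0, -0.1], 0], [[7.4, -10.9, -0.1], 0], [[3.7, -12.6, -0.1], 0], [[-0.4, -13.1, -0.1], 0], [[-4.4, -12.4, -0.1], 0], [[-8.0, -10.4, -0.1], 0], [[-10.9, -7.4, -0.1], 0]] end 318 [ -7.16468578 -11.00532951]
[[[-12.6, -3.7, -0.1], 0], [[-13.1, 0.4, -0.1], 0], [[-12.4, 4.4, -0.1], 0], [[-10.4, 8.1, -0.1], 0], [[-7.4, 10.8, -0.1], 0], [[-3.7, 12.6, -0.1], 0], [[0.4, 13.2, -0.1], 0], [[4.4, 12.3, -0.1], 0], [[8.0, 10.4, -0.1], 0], [[10.9, 7.4, -0.1], 0], [[12.6, 3.7, -0.1], 0], [[13.1, -0.4, -0.1], 0], [[12.4, -4.4, -0.1], 0], [[10.4, -8.0, -0.1], 0], [[7.4, -10.9, -0.1], 0], [[3.7, -12.6, -0.1], 0], [[-0.4, -13.1, -0.1], 0], [[-4.4, -12.4, -0.1], 0], [[-8.0, -10.4, -0.1], 0], [[-10.9, -7.4, -0.1], 0]] end 318 [2.57571742e-14 7.99360578e-15]
[[[-8.3, -2.9, -0.07], 0], [[-5.8, -0.9, -0.04], 0], [[-3.8, -0.2, -0.03], 0]] end -16.7 [ 8.97504328 15.99558058]
```

View pics/s6y.png

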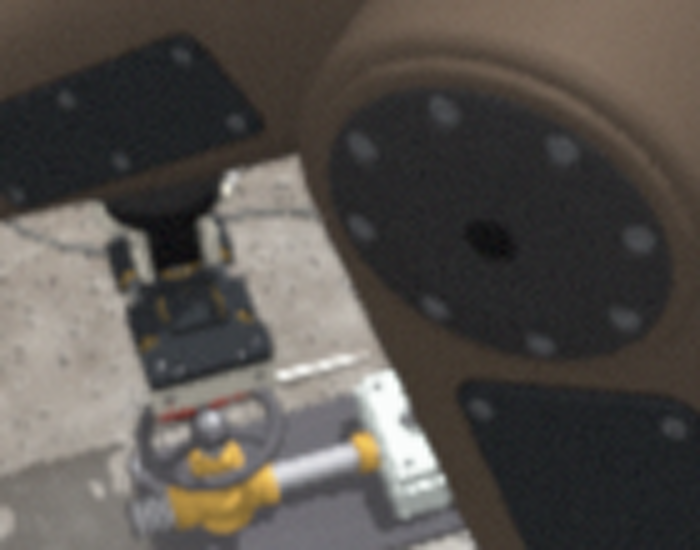

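The picture shows the gripper on the handle behind the wheel, around (205,395). The 14 N push-back came at the expected zero angle, so the valve is shut. Now I'll back off two turns.

Call:
step_arm --commands '[[[-4.4, -0.3, -0.03], 0], [[-8.7, 0.7, -0.07], 0], [[-12.4, 4.4, -0.1], 0], [[-10.4, 8.1, -0.1], 0], [[-7.4, 10.8, -0.1], 0], [[-3.7, 12.6, -0.1], 0], [[0.4, 13.2, -0.1], 0], [[4.4, 12.3, -0.1], 0], [[8.1, 10.4, -0.1], 0], [[10.8, 7.4, -0.1], 0], [[12.6, 3.7, -0.1], 0], [[13.2, -0.4, -0.1], 0], [[12.3, -4.4, -0.1], 0], [[10.4, -8.0, -0.1], 0], [[7.4, -10.9, -0.1], 0], [[3.7, -12.6, -0.1], 0], [[-0.4, -13.1, -0.1], 0], [[-4.4, -12.4, -0.1], 0], [[-8.0, -10.4, -0.1], 0], [[-10.9, -7.4, -0.1], 0]]'

```text
time_s: 21.52
tcp_pos: [0.5764, 0.1185, 0.139]
eef_rot: [179.9, -0.1, -106.7]
contact_force: [-7.4, 3.7, 2.9]
gripper_width: 0.0203
```

Call:
step_arm --commands '[[[0, 0, 0], 0], [[0, 0, 0], 0]]'

```text
time_s: 21.78
tcp_pos: [0.5771, 0.1195, 0.1393]
eef_rot: [180.0, -0.0, -106.7]
contact_force: [-3.4, 4.3, -0.9]
gripper_width: 0.0199
```

Call:
step_arm --commands '[[[-12.6, -3.7, -0.1], 0], [[-13.1, 0.4, -0.1], 0], [[-12.4, 4.4, -0.1], 0], [[-10.4, 8.1, -0.1], 0], [[-7.4, 10.8, -0.1], 0], [[-3.7, 12.6, -0.1], 0], [[0.4, 13.2, -0.1], 0], [[4.4, 12.3, -0.1], 0], [[8.0, 10.4, -0.1], 0], [[10.9, 7.4, -0.1], 0], [[12.6, 3.7, -0.1], 0], [[13.1, -0.4, -0.1], 0], [[12.4, -4.4, -0.1], 0], [[10.4, -8.0, -0.1], 0], [[7.4, -10.9, -0.1], 0], [[3.7, -12.6, -0.1], 0], [[-0.4, -13.1, -0.1], 0], [[-4.4, -12.4, -0.1], 0], [[-8.0, -10.4, -0.1], 0], [[-10.9, -7.4, -0.1], 0]]'

```text
time_s: 24.28
tcp_pos: [0.5763, 0.1184, 0.141]
eef_rot: [179.9, -0.1, -106.7]
contact_force: [-9.3, 4.2, 1.9]
gripper_width: 0.0202
```

Call:
step_arm --commands '[[[-8.3, -2.9, -0.07], 0], [[-5.8, -0.9, -0.04], 0], [[-3.8, -0.2, -0.03], 0], [[0, 0, 0], 0], [[0, 0, 0], 0], [[0, 0, 0], 0], [[0, 0, 0], 0]]'

```text
time_s: 25.15
tcp_pos: [0.5855, 0.135, 0.1415]
eef_rot: [-180.0, -0.0, -106.7]
contact_force: [-3.6, -1.7, 0.5]
gripper_width: 0.0199
```

Run:
```python
from h import *
from plant import r
t=snap("top","top7");s=snap("scene","scene7")
crop(t,150,160,290,240,5,"t7y");crop(s,150,140,290,250,5,"s7y")
st=r.get_state();print(st["time_s"],st["tcp_pos"],st["eef_rot"],st["contact_force"],st["gripper_width"],st["qd"])
d=st["tcp_pos"][:2]*1000-[545.2,147.3]; print(np.hypot(*d),np.degrees(np.arctan2(d[1],d[0]))+16.7)
```

```text
25.25 [0.58549927 0.13510851 0.14148822] [ 1.79997576e+02 -6.08098307e-03 -1.06700830e+02] [-2.63085811 -2.21953263 -0.43509576] 0.019794822739583506 [0.10557486 0.03024958 0.0142758  0.01842639 0.09046851 0.01539751]
42.10301205809342 -0.13181731928287732
```

View pics/s7y.png

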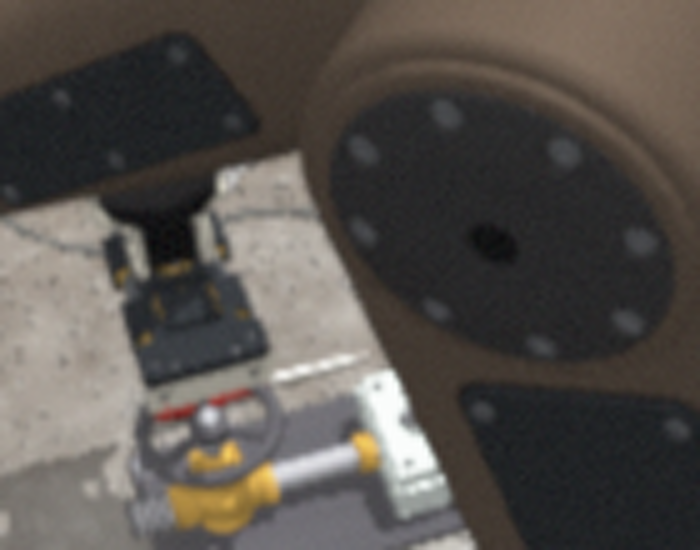

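View pics/t7y.png

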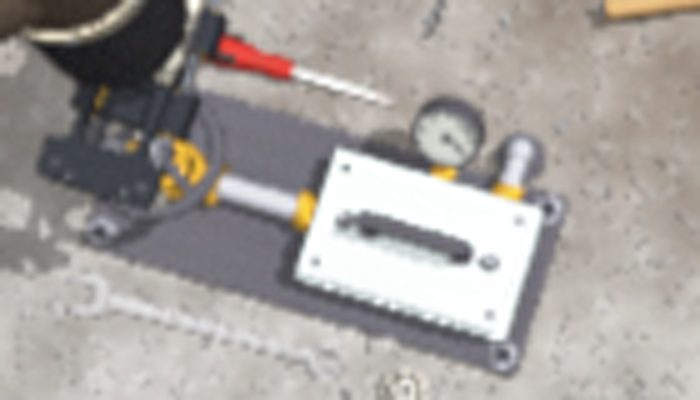

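```bash
python3 -c "
from plant import close_job
print(close_job())"
```

```text
the job is handed in; nothing more can be done
None
```

The job is handed in, at about 25 s of robot time. The plate is on the block, and the valve was shut to its stop and then backed off two turns. The gripper still holds the crank handle. The hand-in gives no verdict, so these are my own last checks.

- **Plate:** I lowered it over both pins without any jamming. The wrist force changed from -5 N to +7 N when it touched the block. I then opened the fingers just enough to clear the gauge. In the last pictures it lies flush with both pin tips showing in the holes.
- **Shut:** I turned the handwheel clockwise about 308°. It stopped within about 2.5° of the expected zero position and pushed back with about 14 N, well above the 2.5 N friction. I took that as the stop; I could not read the wheel angle directly.
- **Two turns open:** Judged from the gripper position, the handle ended about 0.1° from exactly two turns. That position relies on my camera estimate of the stand's direction, good to about half a degree; the limit is about 11°.
- **Grip:** The jaws are 19.8 mm apart on the handle with 25 N set, and the arm is at rest with about 3 N on the wrist.
- **Bystanders:** The gripper went near none of them. The spanner and screwdriver look unmoved in the last picture; I did not measure any of them again.

No check failed. The two cameras disagreed by 1–2 mm on where the block was, so I used differences within each view to align the plate.

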